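Clamp a dowel pin in the checking fixture

ROBOT

A 6-joint arm with a two-finger parallel gripper is mounted at the origin on the work surface. World frame = base frame: x ahead of the robot, y to its left, z up, the work surface at z = 0. Lengths are in mm, angles in rad, forces in N, time in s.
With the tool pointing down it reaches from about 425 to 1125 mm from the base axis. Payload 14.9 kg.
Tool frame: the origin (TCP) lies on the mounting face of the last link; the fingertips stand 191 mm ahead of it and the grasp point (between the pads) lies 172 mm ahead of it (tip_extent is the distance from the TCP to the fingertips, in mm); z points along the fingers, y is the direction in which the jaws open and shut (so a half turn about z gives the same grasp; the last joint's range is limited). The gripper opens to 91 mm and grips with 3 to 60 N. Pads are 32 mm wide; open, the fingers measure 118 mm over their backs; the gripper's body (76 mm by 178 mm) begins 60 mm behind the grasp point.
Start: joints at [-1.189, 0.379, 1.734, -0, 1.028, -0.033], TCP at [282.103, -640.654, 404.732] pointing down, gripper open.
Joint ranges: [-2.77, 2.77], [-0.74, 2.19], [0, 2.66], [-1.06, 4.2], [0.31, 2.87], [-3.08, 3.08]. Speed limits (rad/s): [1.89, 1.89, 2.39, 3.14, 3.14, 3.14].

INTERFACE

Orientations are given as a unit quaternion [w, x, y, z].
In Python, from plant import * gives the robot as it stands. Calls block until the motion is done:
- movep(position, orientation): joint-space move of the TCP to a pose.
- move_l(position, frame=None, vel=150): straight line of the TCP; frame=None keeps the orientation; vel is the mean speed in mm/s.
- goto_joints(angles): joint-space move.
- move_gripper(opening, strength=None): finger opening in mm; strength is the grip in N (None keeps the last); returns when the fingers have stopped.
- dwell(seconds).
- solve_ik(position, orientation): joint angles nearest the present ones, or None.
- get_state(): the state.
- camera(name): name is "scene" or "top" or "wrist"; returns a dict with "img" (480x640x3 uint8, blue, green, red), "intrinsics" (3x3 intrinsics, pixels), "rvec" (rotation vector, rad) and "tvec" (3), from world to camera coordinates, as OpenCV has them. Camera axes: x right, y down, z forward; pixel columns grow to the right and rows downward; lengths in mm; the calibration is good to about 2 mm. A picture is of the moment at which its call begins. There is no depth.
A pose or a line that the arm cannot do raises Unreachable and nothing moves.
- hand_in(): hands the job in, once; it reports no verdict.
The state is a dict: "clock": time; "qpos": joint angles; "joint_velocities": joint speeds; "joint_torque": joint torques, N m; "eef_pos": TCP position; "eef_rot": TCP orientation; "ft_force": force on the tool from outside, world axes, zero at the start; "torque": the same for the moment, N m; "grip_width": finger opening in mm.
Only numpy, scipy, OpenCV 4.12 (cv2) and the standard library are available. Lean on these libraries where they do the work, as an engineer would, in place of code of your own. Each camera call takes 0.05 s, during which the arm holds its last target.

TASK

Stand the dowel pin that is both thick and tall upright on the bed of the clamp fixture, between the notch and the jaw, and let go of it. Then turn the fixture's hand knob clockwise until it has nipped the pin firmly in the notch and the resistance rises sharply, add just one eighth of a turn more from there, without ever overtightening, and let go. Leave the other two pins standing where they are.

Things in the scene. Friction and masses are not known exactly. Their poses are not given: they have to be found in the camera images.
- clamp: The clamp fixture: steel base plate 110 x 250 mm, 14 mm thick, fixed to the bench; origin under the plate 5 mm from its middle. z up. Along its y axis from - to +: notch block (at about -40 mm), sprung rubber nose, sliding jaw, grey gear housing (72 mm square, 42 mm tall on the plate) with the knob on top (at +78 mm). Set the pin down about 2 mm out of the notch, towards +y, lowered to the bed.
- nest (a point): Point on the bed (the plate's top) on the axis of a 20 mm pin pushed squarely against the flat back of the U notch (26 mm wide, cheeks 14 mm deep). z up; y points out of the notch's mouth, towards the jaw; x across it. The notch block is 64 mm wide, 30 mm tall. At the start a pin here has 3 to 10.5 mm of free play along y before the nose; hold it by its upper half.
- jaw: The sliding jaw, a steel block 46 mm wide, 33 mm tall; origin under its middle; y as at the notch. In front of it, on rods, stands a sprung rubber nose (26 mm wide, top 30 mm above the bed), at a distance that is set differently each time. It nips the pin with about 22 N before it yields towards the block, then 12 N more per rad of knob; an eighth of a turn past the nip is right.
- knob_grip (a point): On the vertical axis of the black hand knob, at the height to grip: its grip is an upright bar 50 mm long, 16 mm wide, 34 mm tall, on a round flange 46 mm across. The point is 13 mm below the bar's top, 21 mm above the flange. The bar runs along this point's x axis, fingers close along its y axis. It stays at one height as it turns; two or three grasps are needed.
- knob (a joint): Turn of the hand knob, rad; grows clockwise seen from above, driving the jaw 4 mm per rad to the notch; stays where left; starts at -0.15 to 0.15. Free running takes about 0.04 N m; as the pin is nipped it rises sharply, within 0.15 rad, to about 0.13 N m, then climbs slowly; let go, it springs back about 0.1 rad. Where the nip comes is unknown (0.8 to 2.8 rad on from the start): feel it.
- pin_mid (a point): Centre (half-way up) of the wanted dowel pin: plain ground steel, 20 mm thick, 80 mm tall, about 0.2 kg, standing upright on a black rubber mat (4 mm thick). z runs along the pin. It is the only one of the three pins on the mat that is both thick and tall.
- pin: The same pin; origin at the centre of its lower end face.
- slim: Another steel pin standing on the mat, 13 mm thick, 80 mm tall; not wanted. Origin at its lower end.
- short: Another steel pin standing on the mat, 20 mm thick, 50 mm tall; not wanted. Origin at its lower end.
Not all that is in view belongs to the job. What is shaped like the pin but blue or green is not meant.

How it is judged (in metres and radians):
On the way, in this order (a step that is already met when the one before it is completed fails the run):
1. the thick tall pin stands upright on the bed between notch and jaw, let go of (y of pin_mid in the frame of nest below 0.012 m and horizontal distance between pin_mid and nest below 0.012 m and z of pin_mid in the frame of nest between 0.037 and 0.043 m and angle between the z axis of pin_mid and the z axis of nest, either way round below 0.07 rad and contact force between the fingers and pin below 0.05 N), for 0.2 s.
2. the jaw is tightened about an eighth of a turn past the nip: it presses the pin into the notch (y of pin_mid in the frame of nest below 0.002 m and horizontal distance between pin_mid and nest below 0.005 m and z of pin_mid in the frame of nest between 0.037 and 0.043 m and angle between the z axis of pin_mid and the z axis of nest, either way round below 0.07 rad and contact force between jaw and pin above 24.5 N), for 0.3 s.
At the end, for the whole second after the job is handed in: Pin upright (0.07 rad) on the bed, against the notch's back (axis within 2 mm along y, 5 mm in all of the nest point), still clamped by the jaw (over 3 N), released, everything at rest, having been tightened an eighth of a turn (about +-0.35 rad) past the nip (y of pin_mid in the frame of nest below 0.002 m and horizontal distance between pin_mid and nest below 0.005 m and z of pin_mid in the frame of nest between 0.037 and 0.043 m and angle between the z axis of pin_mid and the z axis of nest, either way round below 0.07 rad and contact force between the fingers and pin below 0.05 N and contact force between jaw and pin above 3 N and velocity of joint knob between -0.05 and 0.05 rad/s and linear speed of pin below 0.01 m/s); the robot touches nothing.
It fails at once if the clamp is overtightened: more than 0.35 rad or so beyond the eighth of a turn (contact force between jaw and pin above 36 N).
It fails at once if one of the other two pins is disturbed (moved more than 20 mm or tipped) (distance of any of slim, short from where it was at the start of the episode above 0.02 m or angle between any of slim, short's own z axis and vertical above 0.3 rad).
It also fails if it takes over 72 s, if anything falls off the work surface, if the arm or the gripper's body presses on something with over 40 N, if the wrist force passes 120 N, or if a joint passes its speed limit or range.

## Working session

There is one attempt and no reset: what is moved stays moved. The work goes in short steps, each a Python script; the robot and the scene stay as the last script left them, time stands still between calls to the robot, and variables do not carry over. Pictures are saved under pics/ and viewed, and the job is handed in when it is done.

```bash
ls; mkdir -p pics; python3 - <<'E'
from plant import *
import cv2
for n in ["scene","top","wrist"]:
    c=camera(n); cv2.imwrite(f"pics/a_{n}.png",c["img"])
    print(n,c["intrinsics"],c["rvec"],c["tvec"])
s=get_state(); print(s)
E
```

```text
pics
scene [[531.71295315   0.         320.86039776]
 [  0.         531.71295315 233.42330737]
 [  0.           0.           1.        ]] [ 2.10145493  1.01206279 -0.47880371] [-281.45479292 -220.03170995 1208.60364282]
top [[495.88503012   0.         315.92449218]
 [  0.         495.88503012 235.49437839]
 [  0.           0.           1.        ]] [ 2.22001524 -2.17162425  0.09577622] [-50.99932638 518.75331709 860.68804326]
wrist [[361.10819316   0.         324.12811504]
 [  0.         361.10819316 237.02805076]
 [  0.           0.           1.        ]] [-2.41624681  1.57356807  0.23779788] [-698.47143672  -35.1855231   392.26935061]
{'clock': 0.15, 'qpos': array([-1.18931668e+00,  3.79276533e-01,  1.73459279e+00, -1.99081771e-06,
        1.02849539e+00, -3.32980398e-02]), 'joint_velocities': array([ 8.66448004e-05, -4.78144716e-04, -1.02798945e-03,  9.39750953e-04,
       -1.88966553e-03, -1.34560249e-03]), 'joint_torque': array([-6.92420508e-04, -7.64109993e+01, -4.34661877e+01,  6.50012610e-02,
        4.08662029e-02, -7.19832565e-05]), 'eef_pos': array([ 282.04179252, -640.53460048,  404.27363867]), 'eef_rot': array([-3.80046239e-04,  9.78571722e-01,  2.05905889e-01, -6.77046437e-05]), 'ft_force': array([-1.08528795, -0.14824161,  0.44161479]), 'torque': array([-0.01811306, -0.00155041,  0.01868828]), 'grip_width': 91.2032416230303}
```

View pics/a_scene.png

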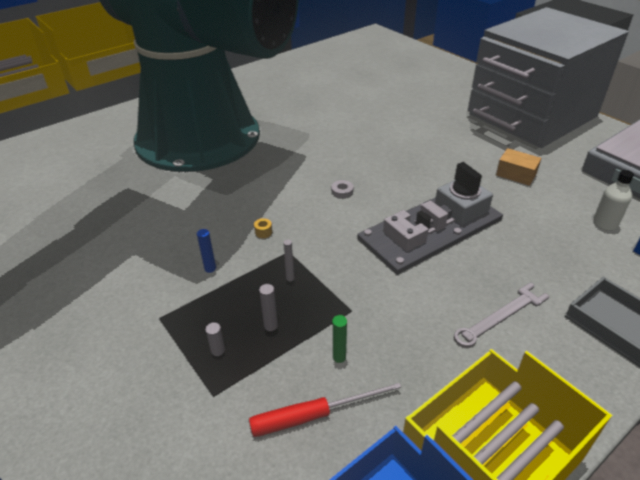

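View pics/a_top.png

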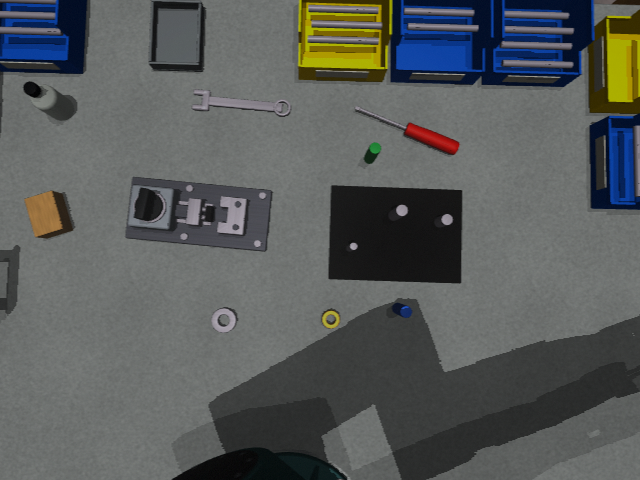

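View pics/a_wrist.png

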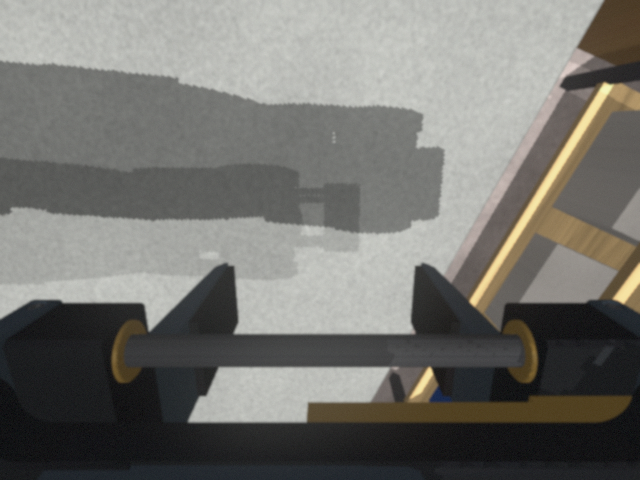

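The scene view has the wanted pin at about (268,308), the short one at (215,340) and the slim one at (289,262). In the top view the same three are at (402,211), (447,220) and (353,246). The clamp is on the left of the top view, knob at (150,205), notch block at about (231,215). I'll zoom in next.

```bash
cat > h.py <<'E'
from plant import *
import numpy as np, cv2
def ray(c,u,v,z):
    K=np.array(c["intrinsics"]);R=cv2.Rodrigues(np.array(c["rvec"],float))[0];t=np.array(c["tvec"],float).ravel()
    d=R.T@np.linalg.inv(K)@np.array([u,v,1.]);o=-R.T@t
    return o+d*(z-o[2])/d[2]
def proj(c,P):
    return cv2.projectPoints(np.array(P,float).reshape(-1,1,3),np.array(c["rvec"],float),np.array(c["tvec"],float),np.array(c["intrinsics"]),None)[0].reshape(-1,2)
E
python3 - <<'E'
import cv2
i=cv2.imread("pics/a_top.png")
cv2.imwrite("pics/b1.png",cv2.resize(i[165:265,120:280],None,fx=5,fy=5,interpolation=cv2.INTER_CUBIC))
cv2.imwrite("pics/b2.png",cv2.resize(i[180:290,325:470],None,fx=5,fy=5,interpolation=cv2.INTER_CUBIC))
E
```

```text
(no output)
```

View pics/b1.png

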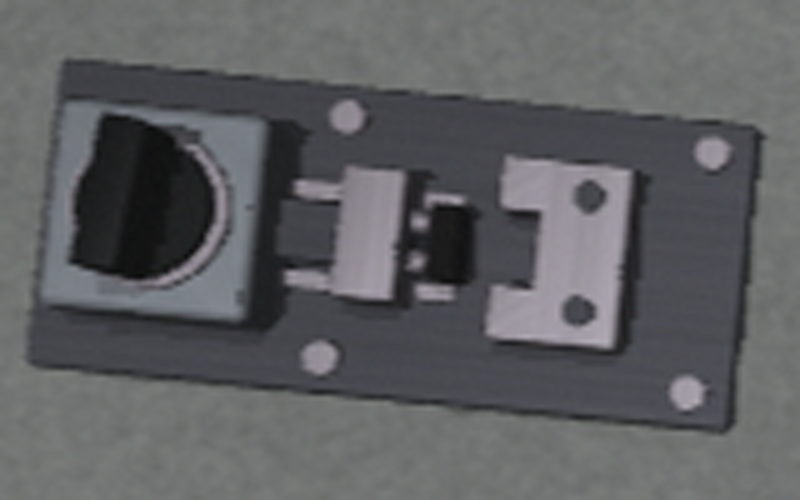

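View pics/b2.png

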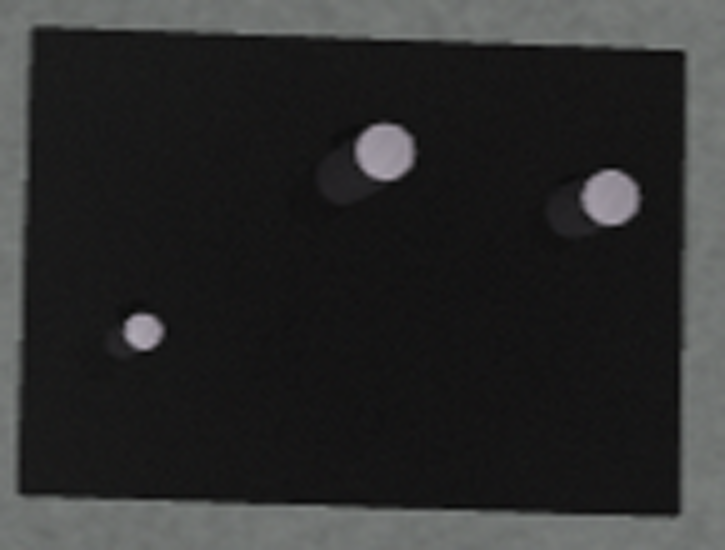

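```bash
cat >> h.py <<'E'
def crop(p,ox,oy,s=5): return (ox+(p[0]+.5)/s-.5, oy+(p[1]+.5)/s-.5)
E
python3 - <<'E'
from h import *
np.set_printoptions(precision=1,suppress=True)
c=camera("top")
for n,p,z in [("pin",(386,152),84),("short",(611,198),54),("slim",(144,331),84)]:
    print(n,ray(c,*crop(p,325,180),z))
g=lambda p,z: ray(c,*crop(p,120,165),z)
P=[g(p,14) for p in [(65,60),(762,127),(728,432),(28,366)]]
print(P,[np.linalg.norm(P[i]-P[i-1]) for i in range(4)],"ctr",np.mean(P,0))
d=(P[0]+P[3]-P[1]-P[2]);print("y axis ang",np.arctan2(d[1],d[0]))
B=[g(p,44) for p in [(505,157),(635,168),(615,350),(487,333)]];print("block",B,np.mean(B,0),[np.linalg.norm(B[i]-B[i-1]) for i in range(4)])
Nb=[g(p,44) for p in [(540,211),(530,290)]];print("notch back",Nb,np.linalg.norm(Nb[0]-Nb[1]))
Nb=[g(p,44) for p in [(501,209),(491,284)]];print("notch mouth",Nb,np.linalg.norm(Nb[0]-Nb[1]))
print("nose",g((472,207),44),g((466,284),44),"jaw",g((407,170),47),g((395,300),47))
print("bolts",[g(p,15) for p in [(347,116),(712,152),(686,392),(319,357)]])
print("knobtop", [g(p,95) for p in [(105,115),(155,120),(130,280),(70,270)]])
# scene pin check
c=camera("scene"); 
E
```

```text
pin [ 560.6 -179.2   84. ]
short [ 550.3 -262.4   54. ]
slim [ 499.7 -100.1   84. ]
[array([617.8, 289.2,  14. ]), array([599.8,  40.7,  14. ]), array([490.4,  49.7,  14. ]), array([508.3, 297.2,  14. ])] [np.float64(109.75243180163118), np.float64(249.2169331517584), np.float64(109.71711776598701), np.float64(248.08369226506008)] ctr [554.1 169.2  14. ]
y axis ang 1.4986613636652368
block [array([582.4, 126.6,  44. ]), array([579.7,  81.8,  44. ]), array([516.7,  86.7,  44. ]), array([521.5, 130.6,  44. ])] [550.1 106.4  44. ] [np.float64(61.05331772895518), np.float64(44.85831439289621), np.float64(63.218278109120185), np.float64(44.19692888491698)]
notch back [array([564. , 113.9,  44. ]), array([536.6, 116.4,  44. ])] 27.47512337983108
notch mouth [array([564.4, 127.3,  44. ]), array([538.4, 129.8,  44. ])] 26.098612006976616
nose [564.8 137.3  44. ] [538.2 138.4  44. ] jaw [576.7 159.4  47. ] [531.9 161.8  47. ]
bolts [array([599.9, 188.2,  15. ]), array([590.2,  58.2,  15. ]), array([504.3,  64.9,  15. ]), array([513.7, 194.8,  15. ])]
knobtop [array([585.6, 246.8,  95. ]), array([584.4, 230.7,  95. ]), array([532.3, 236.4,  95. ]), array([535.1, 255.7,  95. ])]
```

```bash
cat >> h.py <<'E'
from scipy.spatial.transform import Rotation as Ro
def down(phi):
    R=np.array([[-np.sin(phi),np.cos(phi),0],[np.cos(phi),np.sin(phi),0],[0,0,-1]]).T
    q=Ro.from_matrix(R).as_quat(); return [float(q[3]),*map(float,q[:3])]
E
python3 - <<'E'
from h import *
np.set_printoptions(precision=3,suppress=True)
s=get_state();c=camera("wrist")
R=cv2.Rodrigues(np.array(c["rvec"],float))[0];t=np.array(c["tvec"],float)
q=s["eef_rot"];T=Ro.from_quat([q[1],q[2],q[3],q[0]]).as_matrix()
print("campos in tool",T.T@(-R.T@t-s["eef_pos"]));print("cam axes in tool (rows)\n",R@T)
for n,p in [("pin",[560,-179,236+60]),("notch",[551,127,300]),("knob",[556,242,300])]:
    for phi in np.arange(-np.pi,np.pi,np.pi/4):
        j=solve_ik(p,down(phi-.072)); print(n,round(phi,2),None if j is None else np.array(j))
E
```

```text
campos in tool [82.319 -0.882 19.845]
cam axes in tool (rows)
 [[ 0.001  1.     0.   ]
 [-0.956  0.001 -0.293]
 [-0.293 -0.     0.956]]
pin -3.14 [-0.349  0.359  2.006 -0.     0.777  2.865]
pin -2.36 [-0.349  0.359  2.006 -0.     0.777  2.079]
pin -1.57 [-0.349  0.359  2.006 -0.     0.777  1.294]
pin -0.79 [-0.349  0.359  2.006 -0.     0.777  0.508]
pin 0.0 [-0.349  0.359  2.006 -0.     0.777 -0.277]
pin 0.79 [-0.349  0.359  2.006 -0.     0.777 -1.062]
pin 1.57 [-0.349  0.359  2.006 -0.     0.777 -1.848]
pin 2.36 [-0.349  0.359  2.006 -0.     0.777 -2.633]
notch -3.14 [ 0.185  0.322  2.05  -0.     0.77  -2.884]
notch -2.36 [ 0.185  0.322  2.05  -0.     0.77   2.614]
notch -1.57 [ 0.185  0.322  2.05  -0.     0.77   1.828]
notch -0.79 [ 0.185  0.322  2.05  -0.     0.77   1.043]
notch 0.0 [ 0.185  0.322  2.05  -0.     0.77   0.257]
notch 0.79 [ 0.185  0.322  2.05  -0.     0.77  -0.528]
notch 1.57 [ 0.185  0.322  2.05  -0.     0.77  -1.313]
notch 2.36 [ 0.185  0.322  2.05  -0.     0.77  -2.099]
knob -3.14 [ 0.372  0.378  1.967 -0.     0.796 -2.698]
knob -2.36 [ 0.372  0.378  1.967 -0.     0.796  2.8  ]
knob -1.57 [ 0.372  0.378  1.967 -0.     0.796  2.015]
knob -0.79 [ 0.372  0.378  1.967 -0.     0.796  1.229]
knob 0.0 [ 0.372  0.378  1.967 -0.     0.796  0.444]
knob 0.79 [ 0.372  0.378  1.967 -0.     0.796 -0.341]
knob 1.57 [ 0.372  0.378  1.967 -0.     0.796 -1.127]
knob 2.36 [ 0.372  0.378  1.967 -0.     0.796 -1.912]
```

```bash
python3 - <<'E'
from h import *
movep([549,80,340],down(-.072))
dwell(.3)
c=camera("wrist");cv2.imwrite("pics/c_w.png",c["img"]);np.savez("c_w.npz",**{k:c[k] for k in("intrinsics","rvec","tvec")})
s=get_state();print(s["clock"],s["eef_pos"])
E
```

```text
3.3667 [549.03075086  79.85410042 340.00536833]
```

View pics/c_w.png

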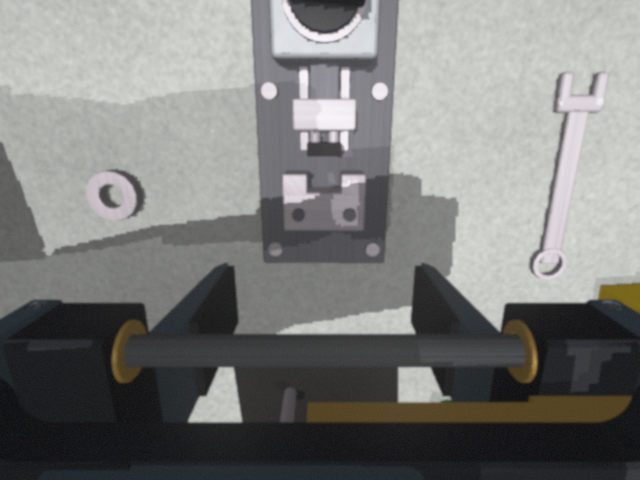

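The wrist view shows the notch block at about (323,203), the nose at (324,149), and the jaw at (324,114). I'll zoom in for edge positions.

```bash
python3 - <<'E'
import cv2
i=cv2.imread("pics/c_w.png")[85:265,240:410]
i=cv2.convertScaleAbs(i,alpha=1.5)
cv2.imwrite("pics/c2.png",cv2.resize(i[:100],None,fx=4.7,fy=5.7,interpolation=cv2.INTER_CUBIC)) if 0 else cv2.imwrite("pics/c2.png",cv2.resize(i[40:155,30:140],None,fx=5,fy=5,interpolation=cv2.INTER_CUBIC))
E
```

```text
(no output)
```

View pics/c2.png

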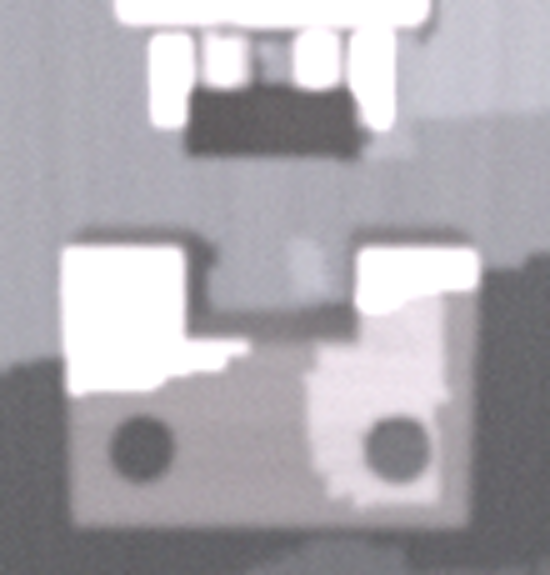

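```bash
python3 - <<'E'
from h import *
np.set_printoptions(precision=1,suppress=True)
c=dict(np.load("c_w.npz"))
g=lambda p,z: ray(c,*crop(p,270,125),z)
u=np.array([.072,.9974,0]);v=np.array([.9974,-.072,0])
for n,p,z in [("backL",(187,338),44),("backR",(357,336),44),("mouthL",(187,246),44),("mouthR",(357,246),44),("blkBL",(75,527),44),("blkBR",(470,527),44),("blkFL",(62,246),44),("blkFR",(480,246),44),("noseL",(188,155),44),("noseR",(360,155),44),("jawL",(118,24),47),("jawR",(430,24),47)]:
    P=g(p,z); print(n,P,"v,u",P@v,P@u)
E
```

```text
backL [537. 116.  44.] v,u 527.293152127867 154.3316652986351
backR [563.2 114.4  44. ] v,u 553.4823499727604 154.6722606059819
mouthL [538.2 130.   44. ] v,u 527.4743741745162 168.4026791332792
mouthR [564.  128.2  44. ] v,u 553.2806176419973 168.43128371979344
blkBL [516.7  87.1  44. ] v,u 509.09426314962747 124.03452753655331
blkBR [579.3  82.6  44. ] v,u 571.8933995318556 124.11330996210708
blkFL [519.3 131.3  44. ] v,u 508.49639561544785 168.38164324596607
blkFR [582.6 126.8  44. ] v,u 571.9494582997487 168.45197694732136
noseL [539.5 143.4  44. ] v,u 527.7980520664574 181.91723134507495
noseR [565.2 141.6  44. ] v,u 553.5312928955931 181.9446094372209
jawL [531.1 162.9  47. ] v,u 518.0248792794551 200.71292645619044
jawR [576.3 159.7  47. ] v,u 563.2575640298309 200.75825154209946
```

```bash
python3 - <<'E'
from h import *
movep([560.6,-179.2,320],down(-.072))
move_gripper(50,20)
c=camera("wrist");cv2.imwrite("pics/d0.png",c["img"])
move_l([560.6,-179.2,64+172+1],vel=100)
move_gripper(0,25)
dwell(.2)
s=get_state();print(s["clock"],s["eef_pos"],s["grip_width"],s["ft_force"])
for n in("wrist","scene"):
    c=camera(n);cv2.imwrite(f"pics/d_{n}.png",c["img"])
E
```

```text
6.9667 [ 560.68162205 -179.2502752   237.14209975] 19.385791816185968 [-0.31738857  0.39207971  3.58451669]
```

View pics/d_wrist.png

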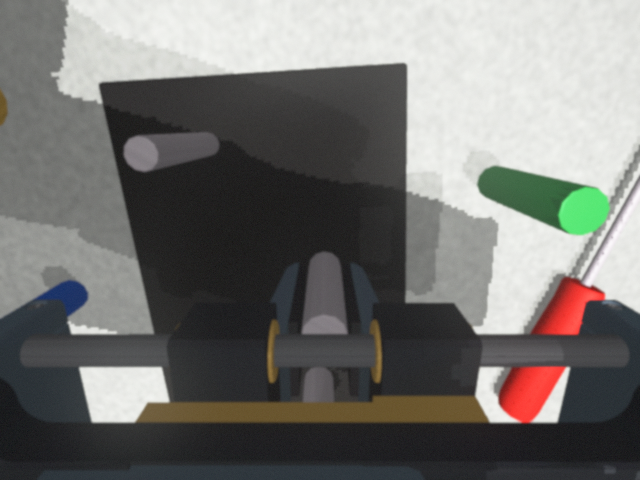

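View pics/d_scene.png

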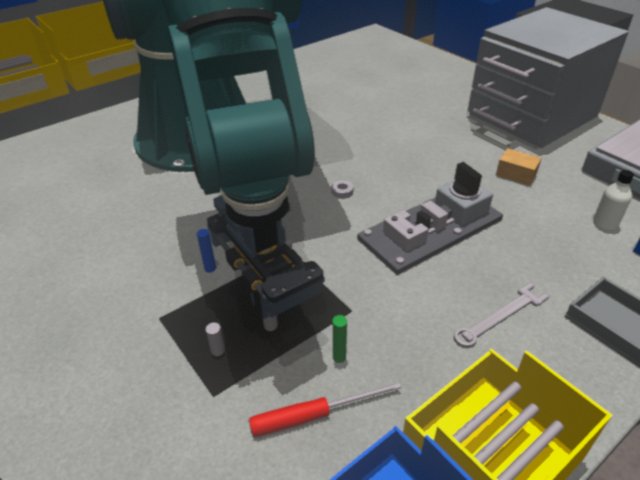

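```bash
python3 - <<'E'
from h import *
c=camera("wrist")
print("base front edge (expect centre+10 in y)",ray(c,324,252,4))
move_l([560.6,-179.2,330],vel=150)
dwell(.2)
s=get_state();print(s["clock"],s["grip_width"],s["ft_force"])
movep([551.1,127.6,330],down(-.072))
dwell(.2)
c=camera("wrist");cv2.imwrite("pics/e_w.png",c["img"])
c=camera("top");cv2.imwrite("pics/e_t.png",c["img"])
s=get_state();print(s["clock"],s["grip_width"],s["eef_pos"])
E
```

```text
base front edge (expect centre+10 in y) [ 559.96193225 -170.64271041    4.        ]
8.0833 19.43385402530935 [-0.06013832 -0.39151512 -2.05548396]
9.5583 19.337854559131934 [551.29068897 126.96874277 329.98469724]
```

View pics/e_w.png

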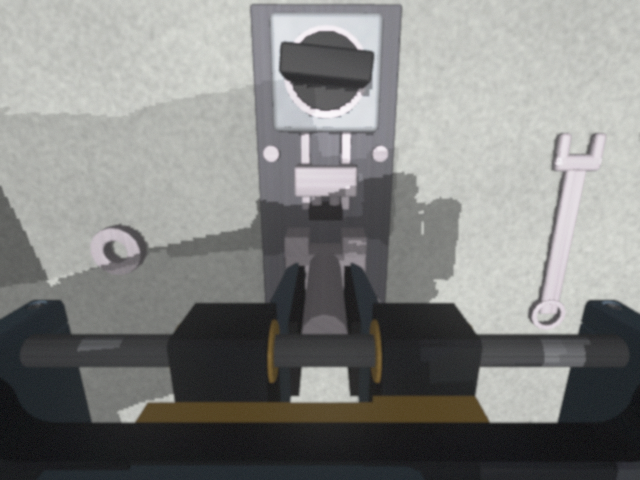

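```bash
python3 - <<'E'
from h import *
move_l([551.2,129.0,252],vel=80)
dwell(.2)
c=camera("wrist");cv2.imwrite("pics/f_w.png",c["img"]);np.savez("f_w.npz",**{k:c[k] for k in("intrinsics","rvec","tvec")})
c=camera("top");cv2.imwrite("pics/f_t.png",cv2.resize(c["img"][165:265,120:280],None,fx=5,fy=5,interpolation=cv2.INTER_CUBIC))
s=get_state();print(s["clock"],s["grip_width"],s["eef_pos"],s["ft_force"])
E
```

```text
10.9833 19.63151572057632 [551.27519597 129.01070646 252.27584566] [ 0.13240196 -0.50204035 -2.38573838]
```

View pics/f_w.png

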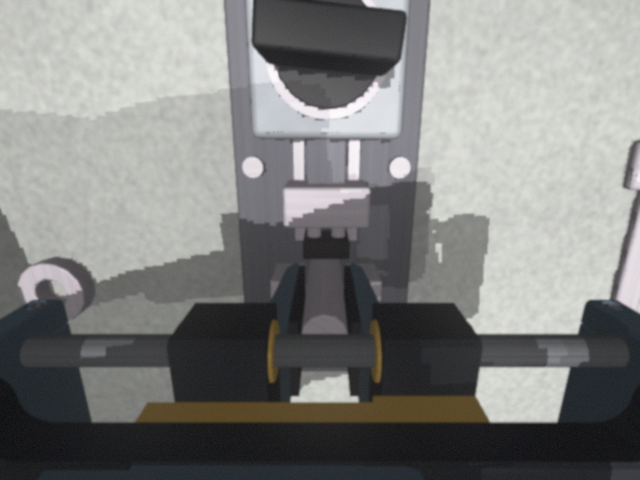

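View pics/f_t.png

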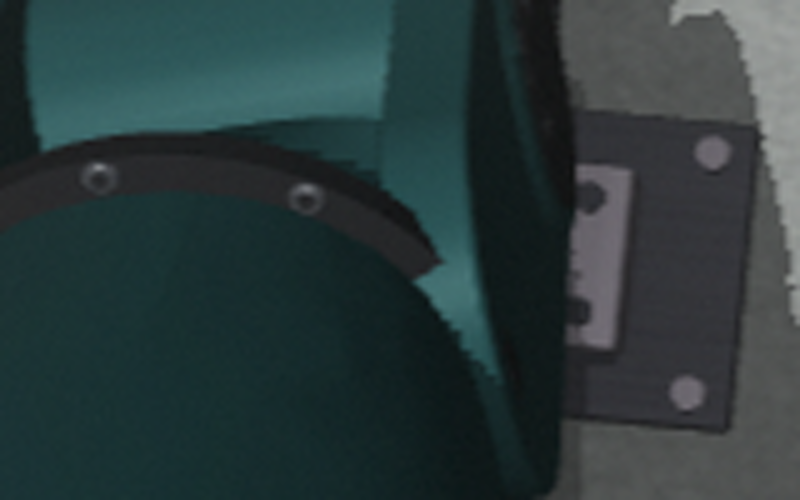

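The pin hangs centred between the notch cheeks, behind the nose in this view, and there's no side force. I'll lower it now.

```bash
python3 - <<'E'
from h import *
f0=get_state()["ft_force"][2]
z=249
while z>244.5:
    move_l([551.2,129.0,z],vel=20); dwell(.1)
    s=get_state(); print(z,s["eef_pos"][2],s["ft_force"])
    if s["ft_force"][2]-f0>2: break
    z-=.5
print(get_state()["clock"])
E
```

```text
249 248.95055296064245 [-0.80443474 -0.77349308 -1.71333681]
248.5 248.52651487555372 [-0.3510452  -0.71042609 -2.36053193]
248.0 247.99577389846075 [ 0.14746477 -0.03963913 -1.91493828]
247.5 247.49971632739815 [-0.01062483  0.74653124 -1.62380855]
247.0 247.1435893123791 [-1.28723719 -0.21315934  2.18461695]
12.7833
```

Contact came at TCP z≈247.1, as expected for the bed. Releasing.

```bash
python3 - <<'E'
from h import *
move_gripper(45)
dwell(.3)
move_l([551.2,129.0,330],vel=150)
P=np.array([551.2,129.0,330])-65*np.array([.072,.9974,0])
move_l(P.tolist(),vel=150); dwell(.2)
c=camera("wrist");cv2.imwrite("pics/g_w.png",c["img"]);np.savez("g_w.npz",**{k:c[k] for k in("intrinsics","rvec","tvec")})
c=camera("scene");cv2.imwrite("pics/g_s.png",cv2.resize(c["img"][140:290,340:520],None,fx=4,fy=4))
print(get_state()["clock"])
E
```

```text
15.2417
```

View pics/g_w.png

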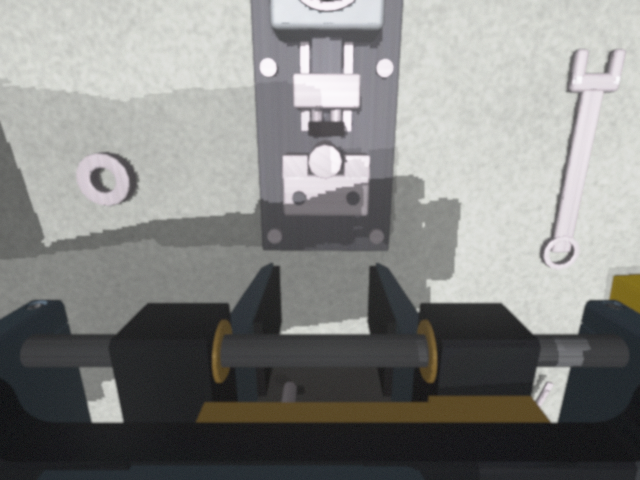

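View pics/g_s.png

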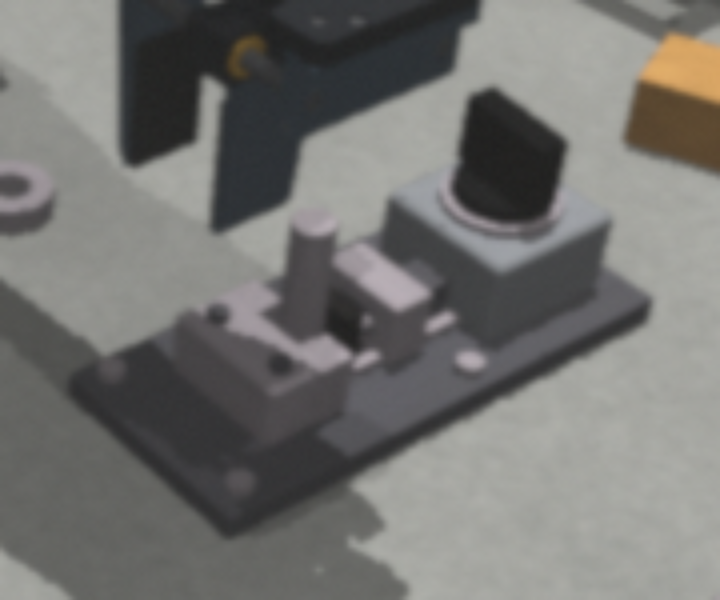

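```bash
python3 - <<'E'
from h import *
np.set_printoptions(precision=1,suppress=True)
c=dict(np.load("g_w.npz")); P=ray(c,325,161,94);u=np.array([.072,.9974,0]);v=np.array([.9974,-.072,0]);print("pin top v,u",P@v,P@u,"nest 540.4 164.5")
c=camera("top")
H=[ray(c,*crop(p,120,165),56) for p in [(70,100),(268,120),(248,322),(42,305)]];m=np.mean(H,0);print("housing",H,m@v,m@u)
i=cv2.imread("pics/e_w.png")[0:130,260:390];cv2.imwrite("pics/k1.png",cv2.resize(cv2.convertScaleAbs(i,alpha=2),None,fx=4.5,fy=4.5,interpolation=cv2.INTER_CUBIC))
i=cv2.imread("pics/a_top.png")[175:235,120:180];cv2.imwrite("pics/k2.png",cv2.resize(cv2.convertScaleAbs(i,alpha=2),None,fx=9,fy=9,interpolation=cv2.INTER_CUBIC))
E
```

```text
pin top v,u 539.5326506616597 168.2556388154903 nest 540.4 164.5
housing [array([596.6, 272. ,  56. ]), array([591.4, 205. ,  56. ]), array([522.5, 208.9,  56. ]), array([526.7, 278.2,  56. ])] 540.4850140012053 280.65900407333993
```

View pics/k1.png

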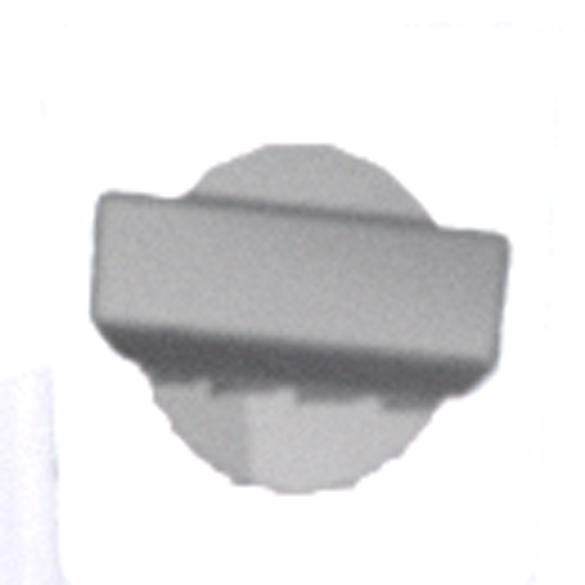

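View pics/k2.png

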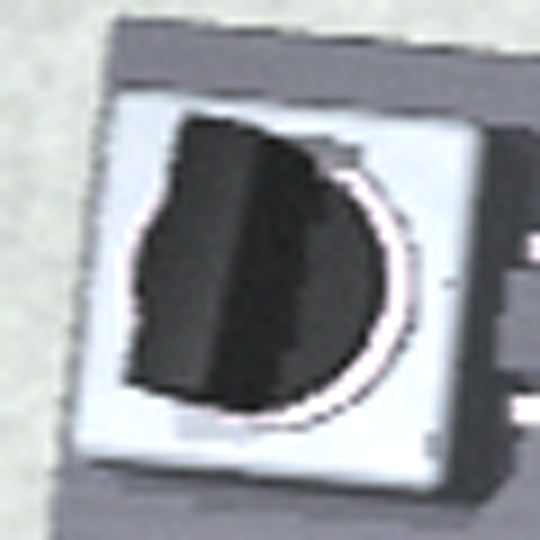

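```bash
python3 - <<'E'
from h import *
from scipy.optimize import least_squares
np.set_printoptions(precision=3,suppress=True)
s=get_state();cw=camera("wrist");ct=camera("top")
q=s["eef_rot"];T=Ro.from_quat([q[1],q[2],q[3],q[0]]).as_matrix()
R=cv2.Rodrigues(np.array(cw["rvec"],float))[0];C=-R.T@np.array(cw["tvec"],float)
# same orientation -> translate
C2=C-s["eef_pos"]+np.array([551.29,126.97,329.98])
ce=dict(intrinsics=cw["intrinsics"],rvec=cw["rvec"],tvec=-R@C2)
A=np.array([crop(p,260,0,4.5) for p in [(100,192),(510,235),(497,365),(95,322)]])
B=np.array([crop(p,120,175,9) for p in [(182,118),(262,138),(208,398),(128,382)]])
def model(x):
    e=np.array([np.cos(x[3]),np.sin(x[3]),0]);n=np.array([-e[1],e[0],0]);c=np.array(x[:3])
    return {(i,j):c+i*25*e+j*8*n for i in(-1,1) for j in(-1,1)}
def f(x,w):
    m=model(x);r=[]
    # wrist: right=+x, up=+y ; top: up=+x, left=+y
    if 'w' in w: r.append(proj(ce,[m[-1,1],m[1,1],m[1,-1],m[-1,-1]])-A)
    if 't' in w: r.append(proj(ct,[m[1,1],m[1,-1],m[-1,-1],m[-1,1]])-B)
    return np.concatenate(r).ravel()
for w in("wt","w","t"):
    o=least_squares(f,[559,242,95,-.15],args=(w,));print(w,o.x,np.abs(o.fun).max(),s["clock"], o.x[0]*.9974-.072*o.x[1], o.x[0]*.072+.9974*o.x[1])
E
```

```text
wt [559.649 244.552  91.436  -0.164] 1.6659321078933047 15.2917 540.5861631694614 284.21053501799867
w [559.585 244.793  89.172  -0.165] 1.4928560338326093 15.2917 540.5044962618856 284.4470845252932
t [564.686 256.881  58.526  -0.16 ] 0.3252421206048268 15.2917 544.7227740691195 296.8707183038639
```

```bash
python3 - <<'E'
from h import *
# look at the knob with camera roughly above, tool tipped none
u=np.array([.072,.9974,0]);v=np.array([.9974,-.072,0])
P=540.5*v+212*u; movep([P[0],P[1],330],down(-.072)); dwell(.3)
c=camera("wrist");cv2.imwrite("pics/m1.png",c["img"]);np.savez("m1.npz",**{k:c[k] for k in("intrinsics","rvec","tvec")})
i=c["img"];print(proj(c,540.5*v+282*u+[0,0,96]),get_state()["clock"])
x,y=proj(c,540.5*v+282*u+[0,0,96])[0].astype(int);x0,y0=x-65,max(0,y-60);print(x0,y0)
cv2.imwrite("pics/m1z.png",cv2.resize(cv2.convertScaleAbs(i[y0:y0+120,x0:x0+130],alpha=2),None,fx=5,fy=5,interpolation=cv2.INTER_CUBIC))
E
```

```text
[[326.20403115 149.71322994]] 16.25
261 89
```

View pics/m1z.png

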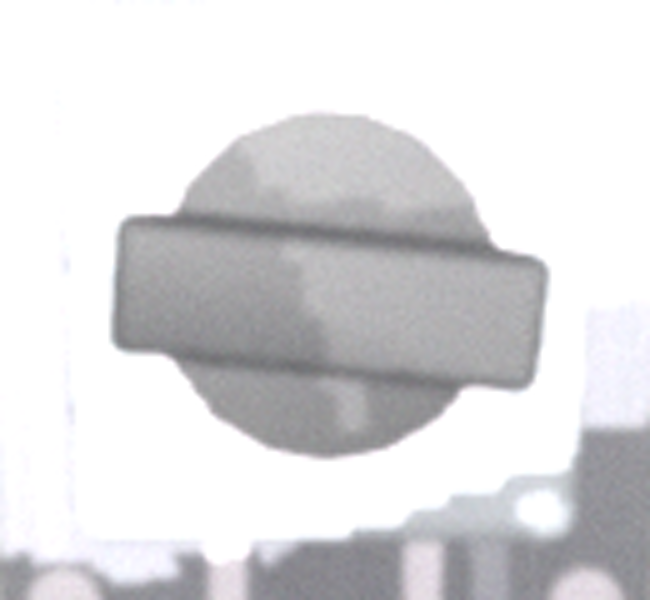

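View pics/m1.png

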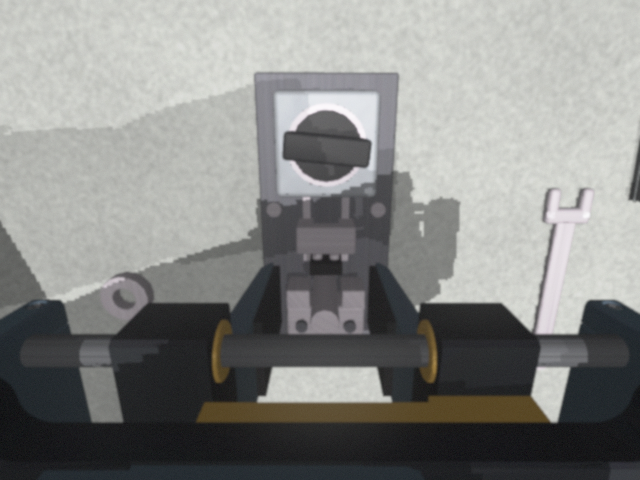

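```bash
python3 - <<'E'
from h import *
from scipy.optimize import least_squares
np.set_printoptions(precision=3,suppress=True)
c=dict(np.load("m1.npz"))
A=np.array([crop(p,261,89,5) for p in [(121,216),(549,257),(534,389),(112,350)]])
def model(x):
    e=np.array([np.cos(x[3]),np.sin(x[3]),0]);n=np.array([-e[1],e[0],0]);p=np.array(x[:3])
    return {(i,j):p+i*25*e+j*8*n for i in(-1,1) for j in(-1,1)}
def f(x):
    m=model(x); return (proj(c,[m[-1,1],m[1,1],m[1,-1],m[-1,-1]])-A).ravel()
o=least_squares(f,[559,242,95,-.15]);x=o.x;print(x,np.abs(o.fun).max(),"vu",x[0]*.9974-.072*x[1],x[0]*.072+.9974*x[1])
for z in (90,94,98):
    p=ray(c,*crop((331,303),261,89,5),z);print(z,p[0]*.9974-.072*p[1],p[0]*.072+.9974*p[1])
E
```

```text
[559.595 242.284  91.833  -0.163] 0.6335164109677862 vu 540.6960393901846 281.94469720127137
90 540.8761792828814 281.9358461225748
94 540.8510547005372 282.1692538921907
98 540.825930118193 282.40266166180663
```

```bash
python3 - <<'E'
from h import *
np.set_printoptions(precision=3,suppress=True)
phi=-.163+np.pi/2
movep([559.6,242.3,330],down(phi))
move_l([559.6,242.3,258],vel=100); dwell(.3)
s=get_state();print(s["clock"],s["qpos"],s["ft_force"],s["torque"],s["joint_torque"][5])
move_gripper(0,25); dwell(.3)
for k in range(4):
    s=get_state();print(s["clock"],s["qpos"],s["eef_pos"],s["grip_width"],s["ft_force"],s["torque"],s["joint_torque"][5]);dwell(.05)
c=camera("scene");cv2.imwrite("pics/n_s.png",cv2.resize(c["img"][100:290,340:560],None,fx=3,fy=3))
E
```

```text
18.6583 [ 0.37   0.448  1.966 -0.     0.728 -1.037] [ 0.345 -0.393 -0.384] [ 0.065 -0.097 -0.019] 0.00012910765235574218
19.5083 [ 0.37   0.448  1.965 -0.     0.728 -1.037] [559.895 242.348 258.538] 15.950110748172083 [ 0.25  -0.496  5.999] [-0.095 -0.064  0.005] 0.005560832214541733
19.5583 [ 0.37   0.448  1.965 -0.     0.728 -1.037] [559.918 242.36  258.569] 15.755488545743018 [-0.811 -0.616  6.331] [-0.15  -0.094  0.006] 0.005574574170168489
19.6083 [ 0.37   0.448  1.965 -0.     0.728 -1.037] [559.921 242.354 258.555] 15.801287168495843 [ 0.019 -0.534  6.214] [-0.113 -0.085 -0.01 ] 0.0055468728533014655
19.6583 [ 0.37   0.448  1.965 -0.     0.728 -1.037] [559.929 242.334 258.554] 15.614995773788246 [ 0.845 -0.968  5.737] [-0.088 -0.07   0.03 ] 0.0055514318228233606
```

View pics/n_s.png

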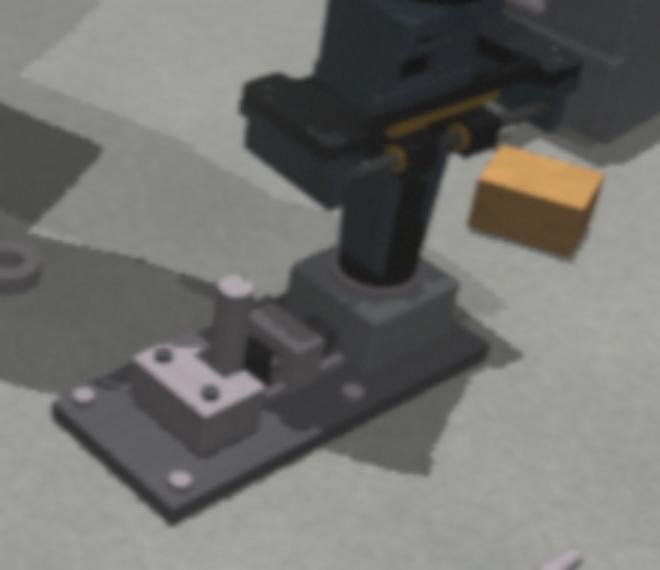

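```bash
cat >> h.py <<'E'
J0=-1.037
def turn(a,settle=.1):
    q=np.array(get_state()["qpos"]); import json,os
    if not os.path.exists("q0.json"): json.dump(q[:5].tolist(),open("q0.json","w"))
    b=json.load(open("q0.json")); goto_joints(b+[J0+a]); dwell(settle)
    t=[];tz=[]
    for _ in range(3):
        s=get_state();t.append(s["joint_torque"][5]);tz.append(s["torque"][2]);dwell(.017)
    print(f'{s["clock"]:.2f} cmd {a:.3f} act {s["qpos"][5]-J0:.3f} tau {np.mean(t):.4f} tz {np.mean(tz):.3f} w {s["grip_width"]:.2f} F',s["ft_force"].round(1),flush=True)
    return np.mean(t)
E
python3 - <<'E'
from h import *
for a in np.arange(.1,1.55,.1):
    t=turn(a)
    if abs(t)>.085: break
E
```

```text
20.14 cmd 0.100 act 0.097 tau 0.0451 tz 0.028 w 15.87 F [0.2 1.7 0.5]
20.54 cmd 0.200 act 0.197 tau 0.0467 tz 0.073 w 15.88 F [-0.1  4.4  0.3]
20.94 cmd 0.300 act 0.296 tau -0.0177 tz -0.026 w 15.88 F [ 0.2  4.1 -1.7]
21.34 cmd 0.400 act 0.396 tau -0.0144 tz -0.043 w 16.00 F [ 0.6  5.1 -2.5]
21.74 cmd 0.500 act 0.496 tau -0.0141 tz -0.031 w 16.04 F [ 1.8  7.  -2.8]
22.14 cmd 0.600 act 0.596 tau -0.0139 tz -0.047 w 15.70 F [ 0.9  6.8 -2.6]
22.54 cmd 0.700 act 0.696 tau -0.0137 tz -0.013 w 15.94 F [ 2.3  7.8 -3.3]
22.94 cmd 0.800 act 0.796 tau -0.0138 tz -0.056 w 16.17 F [ 1.5  8.2 -3.7]
23.34 cmd 0.900 act 0.896 tau -0.0136 tz -0.018 w 15.76 F [ 2.5  8.1 -4.8]
23.74 cmd 1.000 act 0.996 tau -0.0125 tz -0.043 w 15.96 F [ 3.4  8.4 -5.7]
24.14 cmd 1.100 act 1.096 tau -0.0126 tz -0.054 w 16.25 F [ 4.1  8.2 -5.5]
24.54 cmd 1.200 act 1.196 tau -0.0128 tz -0.020 w 15.96 F [ 3.8  8.8 -6.5]
24.94 cmd 1.300 act 1.296 tau -0.0129 tz -0.022 w 15.84 F [ 3.8  8.3 -6.7]
25.34 cmd 1.400 act 1.396 tau -0.0131 tz -0.038 w 15.89 F [ 4.8  7.6 -6.1]
25.74 cmd 1.500 act 1.496 tau -0.0134 tz -0.039 w 15.97 F [ 6.1  9.3 -7.8]
```

```bash
python3 - <<'E'
from h import *
for a in np.arange(1.55,2.31,.05):
    t=turn(a,.0)
    if abs(t)>.07: break
E
```

```text
26.04 cmd 1.550 act 1.546 tau 0.1453 tz -0.014 w 16.27 F [ 6.3  7.5 -7.8]
```

```bash
python3 - <<'E'
from h import *
turn(1.55,.2)
for a in (1.6,1.65,1.7):
    q=0
    import json
    b=json.load(open("q0.json")); goto_joints(b+[J0+a])
    for k in range(9):
        s=get_state();print(a,round(s["clock"],3),s["joint_torque"][5].round(4),s["torque"][2].round(3),(s["qpos"][5]-J0).round(4),s["joint_velocities"][5].round(3));dwell(.02)
E
```

```text
26.54 cmd 1.550 act 1.546 tau -0.0319 tz -0.058 w 15.74 F [ 5.1  8.4 -7.5]
1.6 26.808 0.2254 -0.052 1.5959 -0.011
1.6 26.825 0.1354 -0.008 1.5958 -0.007
1.6 26.842 0.0747 -0.024 1.5957 -0.004
1.6 26.858 0.035 -0.014 1.5957 -0.004
1.6 26.875 0.0095 0.008 1.5956 0.001
1.6 26.892 -0.0065 -0.005 1.5957 -0.0
1.6 26.908 -0.0165 0.017 1.5956 0.001
1.6 26.925 -0.0228 -0.022 1.5956 0.001
1.6 26.942 -0.0264 -0.035 1.5956 0.0
1.65 27.208 0.2252 -0.009 1.646 -0.009
1.65 27.225 0.1352 -0.034 1.6458 -0.008
1.65 27.242 0.0746 -0.053 1.6457 -0.005
1.65 27.258 0.0349 0.015 1.6457 -0.004
1.65 27.275 0.0095 -0.031 1.6457 -0.002
1.65 27.292 -0.0066 -0.032 1.6456 -0.001
1.65 27.308 -0.0166 -0.001 1.6456 -0.001
1.65 27.325 -0.0227 0.008 1.6456 0.0
1.65 27.342 -0.0266 -0.039 1.6456 0.002
1.7 27.608 0.2251 -0.047 1.696 -0.01
1.7 27.625 0.135 -0.045 1.6958 -0.006
1.7 27.642 0.0744 -0.031 1.6958 -0.002
1.7 27.658 0.0347 -0.003 1.6957 -0.003
1.7 27.675 0.0093 -0.042 1.6957 -0.001
1.7 27.692 -0.0068 0.0 1.6956 -0.002
1.7 27.708 -0.0167 0.008 1.6956 -0.002
1.7 27.725 -0.0229 -0.018 1.6956 0.001
1.7 27.742 -0.0267 -0.044 1.6956 -0.0
```

```bash
python3 - <<'E'
from h import *
c=camera("scene");cv2.imwrite("pics/p_s.png",cv2.resize(c["img"][100:290,340:560],None,fx=3,fy=3))
c=camera("wrist");cv2.imwrite("pics/p_w.png",c["img"])
E
```

```text
(no output)
```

View pics/p_s.png

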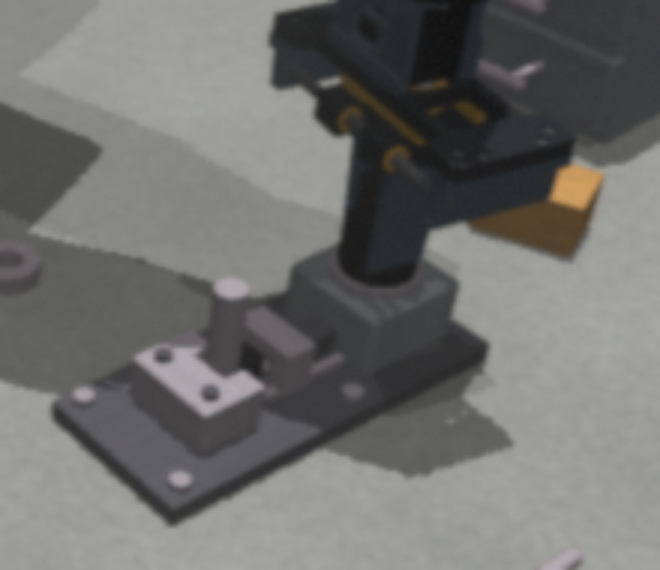

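View pics/p_w.png

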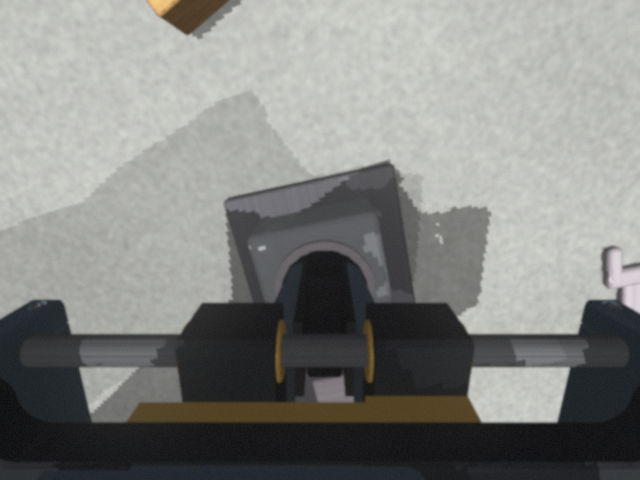

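The knob is turning. The jaw has advanced and the nose is now at the pin. I'll carry on in small steps with settled readings.

```bash
python3 - <<'E'
from h import *
for a in np.arange(1.75,2.26,.05):
    t=turn(a,.12)
    if t>.03: break
E
```

```text
28.26 cmd 1.750 act 1.746 tau -0.0264 tz -0.022 w 15.68 F [ 8.   8.3 -8. ]
28.68 cmd 1.800 act 1.796 tau -0.0265 tz -0.045 w 15.95 F [ 7.7  7.1 -8.9]
29.09 cmd 1.850 act 1.846 tau -0.0226 tz -0.027 w 15.62 F [ 7.6  7.1 -9.3]
29.51 cmd 1.900 act 1.896 tau 0.0097 tz 0.003 w 15.69 F [ 8.3  7.6 -8.9]
29.93 cmd 1.950 act 1.946 tau 0.0491 tz 0.071 w 15.38 F [ 8.3  6.5 -8.6]
```

```bash
python3 - <<'E'
from h import *
for a in (1.98,2.01,2.04,2.07,2.10,2.15): turn(a,.12)
E
```

```text
30.34 cmd 1.980 act 1.976 tau 0.0517 tz 0.071 w 15.85 F [ 9.   6.2 -9.6]
30.76 cmd 2.010 act 2.006 tau 0.0529 tz 0.069 w 15.41 F [ 7.9  7.  -8.9]
31.18 cmd 2.040 act 2.036 tau 0.0542 tz 0.072 w 15.73 F [ 8.9  7.3 -9.9]
31.59 cmd 2.070 act 2.066 tau 0.0555 tz 0.059 w 15.93 F [  8.5   6.5 -10.1]
32.01 cmd 2.100 act 2.096 tau 0.0568 tz 0.065 w 15.94 F [ 7.6  7.3 -9.7]
32.42 cmd 2.150 act 2.146 tau 0.0580 tz 0.047 w 16.25 F [ 9.6  6.7 -9.4]
```

The readings show a clear knee at about 1.945 rad of turn. Torque climbed steeply from 1.85 to 1.95 and slowly after that. One eighth of a turn more ends at about 2.72 rad.

```bash
python3 - <<'E'
from h import *
for a in (2.25,2.35,2.45,2.55,2.65,2.725): turn(a,.12)
dwell(.5); turn(2.725,.1)
E
```

```text
32.84 cmd 2.250 act 2.246 tau 0.0604 tz 0.056 w 15.83 F [  9.1   5.5 -10. ]
33.26 cmd 2.350 act 2.346 tau 0.0644 tz 0.070 w 15.88 F [ 10.4   5.8 -11.1]
33.67 cmd 2.450 act 2.445 tau 0.0686 tz 0.063 w 15.99 F [ 11.3   4.2 -10.1]
34.09 cmd 2.550 act 2.546 tau 0.0726 tz 0.042 w 16.12 F [ 11.7   3.8 -10.8]
34.51 cmd 2.650 act 2.645 tau 0.0767 tz 0.053 w 15.93 F [11.2  2.4 -9.9]
34.92 cmd 2.725 act 2.720 tau 0.0808 tz 0.074 w 15.81 F [ 10.7   1.4 -11. ]
35.83 cmd 2.725 act 2.720 tau 0.0716 tz 0.083 w 15.58 F [11.6  2.3 -9.8]
```

```bash
python3 - <<'E'
from h import *
move_gripper(45); dwell(.3)
p=np.array(get_state()["eef_pos"]); p[2]=340; move_l(p.tolist(),vel=120)
u=np.array([.072,.9974,0]);v=np.array([.9974,-.072,0])
P=540.5*v+100*u; movep([P[0],P[1],330],down(-.072)); dwell(.3)
c=camera("wrist");cv2.imwrite("pics/r_w.png",c["img"])
for q in [(325,150)]: pass
np.savez("r_w.npz",**{k:c[k] for k in("intrinsics","rvec","tvec")})
c=camera("scene");cv2.imwrite("pics/r_s.png",c["img"])
s=get_state();print(s["clock"],s["ft_force"],proj(np.load("r_w.npz"),540.5*v+164.5*u+[0,0,94]))
E
```

```text
39.375 [-0.01079874  0.66842722  0.27350189] [[326.48475267 160.8772506 ]]
```

View pics/r_w.png

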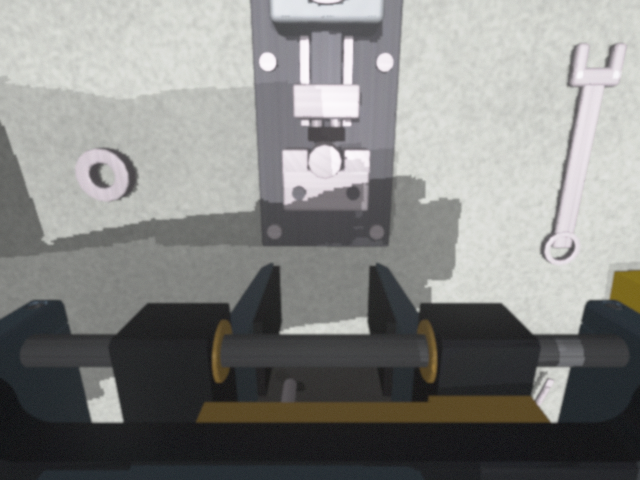

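View pics/r_s.png

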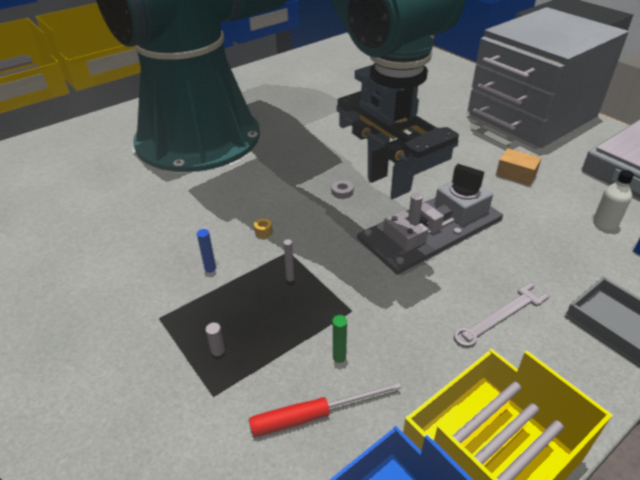

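The pin top is at (325,161) and the nest projects to (326.5,160.9), so the pin is seated. The nose is pressed against it, and the slim pin (289,262) and short pin (215,340) haven't moved. Handing in.

```bash
python3 -c "
from plant import *
hand_in()"
```

```text
the job is handed in; nothing more can be done
```

I stood the thick, tall pin on the bed, tightened the knob about an eighth of a turn past the nip, let go and handed the job in after about 39 s. No verdict is reported.

- **Placing:** I set the pin down about 3–4 mm out of the notch rather than the 2 mm you suggested. It stood upright once released.
- **Tightening:** One grasp was enough. Resistance rose sharply between 1.85 and 1.95 rad, with the knee at about 1.945. I stopped at 2.72 rad, which is 0.775 rad past the knee. From the torque slope I estimate about 31 N on the pin, against the 36 N limit.
- **Last checks:** In the last wrist picture the pin's top is within about 1.5 pixels of where the nest point should appear. The rubber nose is against the pin, and the arm is clear with about zero force at the wrist. The slim and short pins still stand where they were.
- **Disagreements:** The top and wrist cameras gave different heights for the knob. I gripped it a few millimetres higher than nominal to clear the flange. While turning I saw up to about 12 N of sideways force, probably from gripping slightly off its axis. The clamping force was only inferred from torque, not measured directly.

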